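# Hold a gilded frame rail closed in the corner jig while the framer pins the mitre

### The job

Lay the loose gilded rail face up on the free arm of the corner jig, its tall back edge along the low aluminium fence, and gently close its mitre on the rail already clamped there: the gilding chips if knocked or pushed beyond about 40 N. Press it into the corner for at least 3 seconds with a steady 10 N or so along its length, and a few newtons sideways so that it also bears on the fence. Finish while still holding and pressing it like that, ready for the framer to pin the corner, and leave everything else on the bench where it is.

Things in the scene. Friction and masses are not known exactly. Their poses are not given: they have to be found in the camera images.
- rail_b: loose gold frame rail with dark red back edge, lying face up: 240 long, 30 wide, 32 high, ~110 g. Origin: centre of underside; x along its length, z up, +y to the tall back edge (y=+15). Ends mitred 45 deg: back edge 240 long, sight edge (y=-15) 180. Upright sides: back face z 0-32, sight face z 12-26 over a rebate 10 deep; top slopes 32 to 26. Its +x end belongs in the corner
- toe (a point): sharp point of the loose rail's +x end: back edge, underside, at (+120, +15, 0) mm in the rail's frame; it belongs at corner
- rail_a: the other rail, same shape, size and frame as rail_b, clamped immovably in the jig by two red-handled toggle clamps. Its x axis is the jig's x, its back edge faces the jig's +y, its underside is 58 mm above the bench. The mitre face at its -x end starts at the corner and runs at 45 deg between the jig's +x and -y
- jig: corner jig, fixed: plywood board 210 x 240 x 18 mm, origin centre of its underside. Hardwood bearers 26 wide, tops (bed) 58 above the bench: one along x under rail_a, the free one along -y, 30 to 150 from the corner, its outer face in the fence plane. Clamps reach 60 above the bed, 55 and 120 from the corner in x. rail_b seated: its x along jig +y, its middle (+15, -120) from the corner
- fence: low aluminium fence of the free arm, fixed on the jig, rail_b's back edge goes against it: strip 6 thick along the jig's y, 10 to 140 mm from the corner; top 10 mm above the bed; inner face at jig x = -85 mm; origin mid-length, 18 mm above the bench. All is rigid and hardly gives. Pushing rail_b along jig +y shuts the mitre but does not itself bring it onto the fence: push sideways (jig -x) too
- corner (a point): corner of the jig where the planes of the two fences meet, at bed height (58 mm above the bench), at (-85, +45, 58) mm in the jig's frame; open underneath
- dark_rail: a short black frame rail, 190 x 24 x 22 mm, lying on the bench, not for this frame; origin centre of underside; leave it alone
- glue: a closed yellow glue bottle standing, 52 mm diameter, 150 mm high; origin centre of underside; leave it alone
- pin_jar: a small closed jar, 56 mm diameter, 60 mm high; origin centre of underside; leave it alone
- sanding_block: a grey sanding block 68 x 100 x 26 mm; origin centre of underside; leave it alone
- hammer: a hammer with a wooden handle, 260 mm long, lying along its x; leave it alone
- tape_measure: a yellow tape measure, 66 x 30 x 58 mm; origin centre of underside; leave it alone
- try_square: a try square: wooden stock 115 mm long along its y, steel blade 150 mm along its +x; origin under the middle of the stock; leave it alone
There are look-alikes about, which are no part of the job. There is more than one size of the rail_b; the one meant has the size given above.

How it is judged:
By the outcome, as a careful person would: the job done as asked, in the order asked, and still so for the second after the job is handed in, while the arm keeps its last pose, push and grip.
It also fails if it takes over 54 s, if anything falls off the work surface, if the arm or the gripper's body presses on something with over 40 N, if the wrist force passes 120 N, or if a joint passes its speed limit or range.

### The arm

A 7-joint arm with a two-finger parallel gripper is mounted at the origin on the work surface. World frame = base frame: x ahead of the robot, y to its left, z up, the work surface at z = 0. Lengths are in m, angles in rad, forces in N, time in s.
With the tool pointing down it reaches from about 0.425 to 0.925 m from the base axis. Payload 6.8 kg.
Tool frame: the origin (TCP) lies at the very end of the fingers, on their centre line; the grasp point (between the pads) lies 19 mm behind it; z points along the fingers, y is the line along which they close (so a half turn about z gives the same grasp; the last joint's range is limited). The gripper opens to 85 mm and grips with 20 to 120 N. Pads are 22 mm wide; open, the fingers measure 114 mm over their backs; the gripper's body (76 mm by 85 mm) begins 54 mm behind the grasp point. The pads swing forward as they close: fully open they stand 13 mm farther back than shut.
Start: joints at [-1.449, 0.477, 0.022, 1.555, -0.011, 1.109, -0.083], TCP at [0.154, 0.657, 0.231] pointing down, gripper open.
Joint ranges: [-2.96, 2.96], [-0.34, 2.1], [-1.41, 1.46], [0.24, 2.44], [-1.37, 4.51], [0.17, 1.92], [-2.96, 2.96]. Speed limits (rad/s): [2.39, 2.39, 3.14, 3.14, 3.14, 3.14, 3.14].

### API

Orientations are given as a unit quaternion [w, x, y, z].
In Python, from station import bot gives the robot as it stands. The module is installed in compiled form; this text tells all that it offers.
- The arm moves only by the shell command python3 -m jog 'ROWS' [OPENING] [FORCE]. ROWS is JSON, a list of rows, each a list of 4 numbers: the shift along the tool's x, y, z in cm, then the turn about the tool's z in rad. In form: [[x, y, z, spin], ...]. A call has 1 to 20 rows; each row is the pose to reach, as a shift and turn from the pose commanded when the call began, along the tool's axes at that moment; what a row does not reach only later rows make up. A row lasts 1/12 s, in which the tool goes at most 41.7 mm and 7.16 degrees, less where a joint would pass 70% of its speed; a pose out of reach is approached as far as the arm can. A call with a gripper value outside its range is refused whole. OPENING is the closure, from -1 (fully open) to 1 (shut), set as the call begins (- or left out, the last holds). The fingers move at their own pace and stop on an object; FORCE is the grip in N (left out, the last holds). Time passes only in rows, so rows that repeat a pose let the fingers close. It gives the time, the measured TCP pose, the force, the opening and the grip force at its end, in the units of the state.
- bot.get_obs(): the state, without advancing time (a new reading comes with each control period).
- bot.read_camera(name): name is "scene" or "top" or "wrist"; returns a dict with "pixels" (420x560x3 uint8, red, green, blue), "depth" (420x560 float32, m along the optical axis (not along the pixel's ray), 0 where there is no reading), "fovy" (degrees; the focal length in pixels is half the picture's height over the tangent of half this angle, whatever the lens; pixels are square), "cx", "cy" (the principal point, pixels), "pose" (4x4, takes a point from camera to world coordinates). Camera axes: x right, y down, z forward; pixel columns grow to the right and rows downward; lengths in m; the calibration is good to about 2 mm. A picture is of the moment at which its call begins.
- bot.hand_in(): hands the job in; it is judged then, once.
The state is a dict: "t": time; "q": joint angles; "joint_vel": joint speeds; "joint_torque": joint torques, N m; "eef_pos": TCP position; "tool_rot": TCP orientation; "contact_force": force on the tool from outside, world axes, zero at the start; "torque": the same for the moment, N m; "gripper_width": opening from 0.0 (shut) to 1.0 (fully open); "grasp_force": force on a finger pad.
Only numpy, scipy, OpenCV 4.12 (cv2) and the standard library are available. Lean on these libraries where they do the work, as an engineer would, in place of code of your own. Each camera call takes 0.05 s, during which the arm holds its last target. There are 200 camera calls.

## Working session

There is one attempt and no reset: what is moved stays moved. The work goes in short steps, Python scripts to look and compute and a shell command to move; the robot and the scene stay as the last step left them, time stands still between calls to the robot, and variables do not carry over. Pictures are saved under pics/ and viewed, at most 10 in all, crops included, and the job is handed in when it is done.

```bash
mkdir -p pics
cat > h.py <<'E'
import numpy as np, cv2, pickle
from station import bot
def grab(n,tag):
    c=bot.read_camera(n); pickle.dump(c,open(f'{tag}.pkl','wb')); cv2.imwrite(f'pics/{tag}.png',c['pixels'][:,:,::-1]); return c
def load(tag): return pickle.load(open(f'{tag}.pkl','rb'))
def world(c):
    h,w=c['depth'].shape; f=h/2/np.tan(np.radians(c['fovy'])/2)
    u,v=np.meshgrid(np.arange(w),np.arange(h)); d=c['depth']
    P=np.stack([(u-c['cx'])*d/f,(v-c['cy'])*d/f,d],-1)
    return P@c['pose'][:3,:3].T+c['pose'][:3,3]
E
python3 - <<'E'
from h import *
for n in('scene','top'):
    c=grab(n,n); print(n,c['fovy'],c['cx'],c['cy'],c['pose'].round(3).tolist())
a=[cv2.imread(f'pics/{n}.png') for n in('scene','top')]
o=bot.get_obs(); print({k:np.round(v,3).tolist() for k,v in o.items()})
E
```

```text
scene 56.89842932925409 279.85675206011604 208.74274072318306 [[-0.751, 0.379, -0.541, 1.132], [0.66, 0.406, -0.632, 0.745], [-0.02, -0.832, -0.555, 0.717], [0.0, 0.0, 0.0, 1.0]]
top 51.079855486652626 281.905131848142 212.28794365645214 [[0.01, -0.984, 0.179, 0.346], [-1.0, -0.011, -0.005, 0.019], [0.007, -0.179, -0.984, 1.081], [0.0, 0.0, 0.0, 1.0]]
{'t': 0.1, 'q': [-1.449, 0.478, 0.022, 1.556, -0.011, 1.109, -0.083], 'joint_vel': [0.001, -0.002, 0.001, -0.003, -0.0, 0.001, 0.001], 'joint_torque': [0.005, -59.777, 1.613, -28.196, 0.013, 0.005, 0.0], 'eef_pos': [0.154, 0.657, 0.23], 'tool_rot': [-0.0, 0.115, 0.993, -0.001], 'contact_force': [0.064, 0.316, -0.152], 'torque': [-0.043, -0.007, -0.005], 'grasp_force': 0.0, 'gripper_width': 1.001}
```

View pics/top.png

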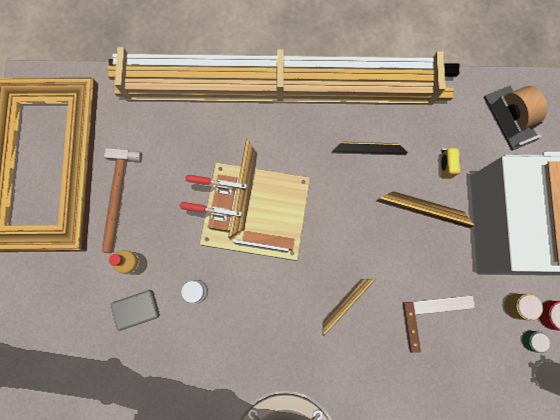

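View pics/scene.png

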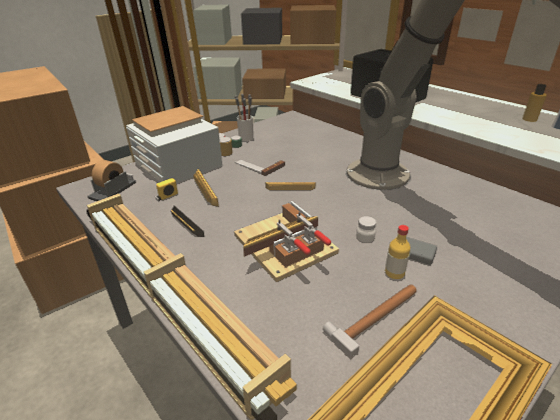

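The top view shows two gold candidates, one at (425,208) and one at (348,306). Rail_a is clamped at (243,188), the free bearer is at (263,241), and the black rail is at (370,148). I'll measure both candidates and make an enlarged crop.

Run:
```python
from h import *
c=load('top'); W=world(c); im=c['pixels']
for nm,(x0,x1,y0,y1) in dict(A=(370,480,185,232),B=(315,382,272,340)).items():
    P=W[y0:y1,x0:x1].reshape(-1,3); col=im[y0:y1,x0:x1].reshape(-1,3)
    z=P[:,2]; m=(z>0.012)&(z<0.06); Q=P[m]
    r=cv2.minAreaRect((Q[:,:2]*1000).astype(np.float32)); print(nm,m.sum(),r,'z',np.percentile(Q[:,2],[2,50,98]), 'bench',np.median(z[~m]))
    for p in cv2.boxPoints(r): print(p)
P=W[130:270,195:315]; z=P[...,2]
print('jig z hist',np.histogram(z[np.isfinite(z)],bins=np.arange(-.004,.14,.004)))
a=im[185:232,370:480]; b=im[270:340,315:385]; j=im[130:270,195:320]
R=lambda i,s: cv2.resize(i,None,fx=s,fy=s,interpolation=cv2.INTER_CUBIC)
A=R(a,3.5);B=R(b,3.5);J=R(j,3.2)
o=np.zeros((600,800,3),np.uint8); o[:A.shape[0],:A.shape[1]]=A; o[170:170+B.shape[0],:B.shape[1]]=B; o[:J.shape[0],395:395+J.shape[1]]=J
cv2.imwrite('pics/crop.png',o[:,:,::-1])
```

```text
A 1469 ((588.4698486328125, -359.43304443359375), (253.19065856933594, 113.67890167236328), 72.16096496582031) z [0.01354299 0.02853165 0.04274595] bench -0.00041105482193071197
[ 495.58145 -462.52936]
[ 603.7948 -497.3542]
[ 681.3583  -256.33673]
[ 573.1449 -221.5119]
B 702 ((320.4593811035156, -138.25912475585938), (23.063465118408203, 177.42849731445312), 46.741031646728516) z [0.01632692 0.02234021 0.02775786] bench -0.00012211322512167833
[247.94936 -85.86166]
[ 377.1641  -207.45288]
[ 392.96942 -190.65659]
[263.75467 -69.06537]
jig z hist (array([4026, 3619,  192,   26,  862, 3510,  774,   31,   14,   11,   16,
         16,   13,   16,  191,  907,  283,  117,  116,   31,   27,  175,
        425,  415,  137,   63,  102,  179,  170,   12,   11,    1,    0,
          0,    0]), array([-0.004,  0.   ,  0.004,  0.008,  0.012,  0.016,  0.02 ,  0.024,
        0.028,  0.032,  0.036,  0.04 ,  0.044,  0.048,  0.052,  0.056,
        0.06 ,  0.064,  0.068,  0.072,  0.076,  0.08 ,  0.084,  0.088,
        0.092,  0.096,  0.1  ,  0.104,  0.108,  0.112,  0.116,  0.12 ,
        0.124,  0.128,  0.132,  0.136]))
```

View pics/crop.png

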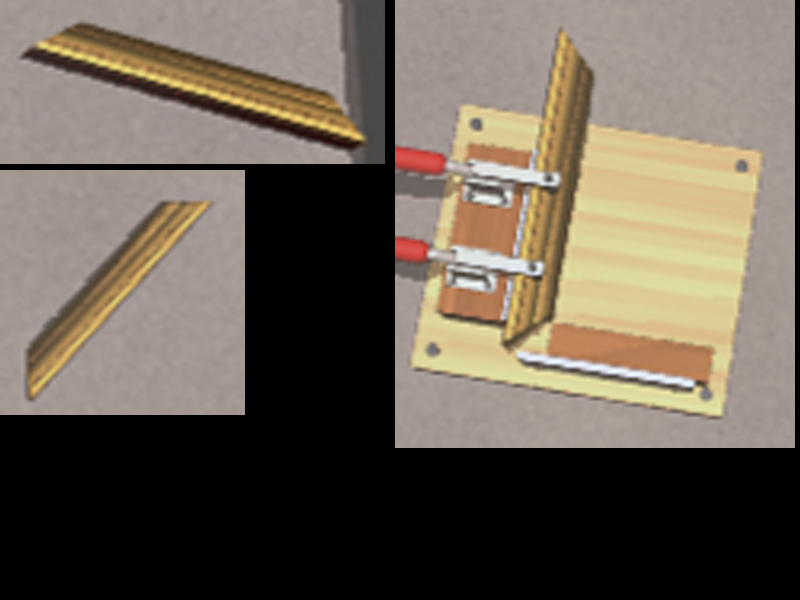

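Candidate A at (425,208) is about 240 mm long and has the dark back edge, so it is rail_b. Candidate B at (348,306) is only about 178 x 23 mm, and the black rail at (370,148) is ruled out by colour. The crop confirms this: A's back edge faces the robot, and its +x end is on the image's left at (378,198).

Run:
```python
from h import *
c=load('top'); W=world(c); im=c['pixels'].astype(int)
sub=np.zeros(W.shape[:2],bool); sub[185:232,370:480]=1
m=sub&(W[...,2]>.010)&(W[...,2]<.045)&((im.max(-1)-im.min(-1))>25)
Q=W[m]; r=cv2.minAreaRect((Q[:,:2]*1000).astype(np.float32)); print('A',m.sum(),r,np.percentile(Q[:,2],[2,50,98]))
for n,u,v in [('A +x back',378,198),('A -x back',473,224),('rail_a corner end',235,238),('rail_a far end',249,142),('fence far end',292,251),('fence near',232,241)]:
    print(n,W[v-1:v+2,u-1:u+2].reshape(-1,3).round(3)[[0,4,8]].tolist())
```

```text
A 1038 ((554.116943359375, -344.2112731933594), (243.81573486328125, 31.76004409790039), 74.1815185546875) [0.02309434 0.02921961 0.03525807]
A +x back [[0.584, -0.225, 0.001], [0.582, -0.228, 0.001], [0.573, -0.224, 0.028]]
A -x back [[0.516, -0.447, 0.031], [0.518, -0.463, 0.001], [0.514, -0.461, 0.009]]
rail_a corner end [[0.477, 0.129, 0.019], [0.474, 0.127, 0.019], [0.472, 0.125, 0.017]]
rail_a far end [[0.696, 0.096, 0.091], [0.725, 0.1, 0.002], [0.724, 0.098, -0.003]]
fence far end [[0.445, -0.009, 0.036], [0.444, -0.012, 0.019], [0.442, -0.014, 0.018]]
fence near [[0.469, 0.137, 0.018], [0.467, 0.134, 0.018], [0.459, 0.127, 0.065]]
```

```bash
python3 -m jog '[[-10,-10,-8,0.3],[-47.5,-51.2,-8,1.65],[-47.5,-51.2,-8,1.65],[-47.5,-51.2,-8,1.65],[-47.5,-51.2,-8,1.65],[-47.5,-51.2,-8,1.65],[-47.5,-51.2,-8,1.65],[-47.5,-51.2,-8,1.65],[-47.5,-51.2,-8,1.65],[-47.5,-51.2,-8,1.65],[-47.5,-51.2,-8,1.65],[-47.5,-51.2,-8,1.65],[-47.5,-51.2,-8,1.65],[-47.5,-51.2,-8,1.65],[-47.5,-51.2,-8,1.65],[-47.5,-51.2,-8,1.65],[-47.5,-51.2,-8,1.65],[-47.5,-51.2,-8,1.65],[-47.5,-51.2,-8,1.65],[-47.5,-51.2,-8,1.65]]'
python3 - <<'E'
from h import *
c=grab('wrist','w1'); print(c['fovy'],c['pose'].round(3).tolist(),bot.get_obs()['q'])
E
```

```text
t: 1.77
eef_pos: [0.4992, 0.0508, 0.3109]
tool_rot: [-0.0, 0.808, 0.59, -0.0]
contact_force: [-0.4, 0.6, 0.6]
gripper_width: 0.998
grasp_force: 0.0
62.21383310493239 [[0.953, -0.293, -0.081, 0.519], [-0.304, -0.919, -0.251, 0.114], [-0.001, 0.263, -0.965, 0.452], [0.0, 0.0, 0.0, 1.0]] [-0.84082233  0.11751101  0.68248888  1.89357941 -0.08120421  1.15901875
 -0.43658424]
```

View pics/w1.png

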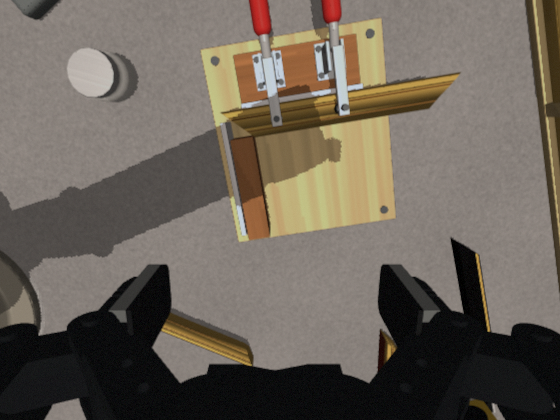

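Wrist view: the jig's corner is near (222,113). The fence strip runs (228,125) to (243,235), the free bearer is next to it at (255,185), and rail_a lies from (222,113) to (461,73). I'll fit the jig pose from depth and image edges.

```bash
cat > jig.py <<'E'
from h import *
def jig(tag,x0,x1,y0,y1):
    c=load(tag); W=world(c); im=c['pixels'].astype(int)
    sub=np.zeros(W.shape[:2],bool); sub[y0:y1,x0:x1]=1
    z=W[...,2]; sat=im.max(-1)-im.min(-1)
    R={}
    for n,m in dict(fence=sub&(z>.063)&(z<.072)&(sat<40),bearer=sub&(z>.054)&(z<.0625)&(sat>40),raila=sub&(z>.08)&(z<.095)&(sat>40)).items():
        k,l,st,_=cv2.connectedComponentsWithStats(m.astype(np.uint8)); i=1+np.argmax(st[1:,4]); Q=W[l==i]
        r=cv2.minAreaRect((Q[:,:2]*1000).astype(np.float32)); R[n]=r
        print(n,st[i].tolist(),np.round(np.ravel(r[0]),1),np.round(r[1],1),round(r[2],2),'z',np.percentile(Q[:,2],[5,50,95]).round(4)); print('   ',cv2.boxPoints(r).round(1).tolist())
jig_=jig
E
python3 - <<'E'
from jig import *
jig('w1',200,480,60,250)
jig('top',195,315,130,270)
E
```

```text
fence [220, 123, 27, 113, 653] [454.1  60.3] [128.7   6.5] 81.51 z [0.0648 0.0668 0.0681]
    [[441.3999938964844, -2.799999952316284], [447.79998779296875, -3.799999952316284], [466.79998779296875, 123.5], [460.3999938964844, 124.5]]
bearer [231, 137, 39, 104, 2234] [467.4  42.7] [119.8  26.1] 81.33 z [0.0557 0.057  0.0583]
    [[445.5, -14.5], [471.20001220703125, -18.399999618530273], [489.29998779296875, 100.0], [463.5, 103.9000015258789]]
raila [221, 73, 238, 65, 4963] [583.2 101.1] [ 30.1 235.9] 81.5 z [0.0834 0.0878 0.0905]
    [[464.29998779296875, 103.69999694824219], [697.7000122070312, 68.80000305175781], [702.0999755859375, 98.5999984741211], [468.79998779296875, 133.5]]
fence [233, 240, 55, 11, 152] [452.7  64.1] [127.4   6.5] 81.32 z [0.0642 0.0678 0.0706]
    [[439.79998779296875, 1.600000023841858], [446.29998779296875, 0.6000000238418579], [465.5, 126.5999984741211], [459.1000061035156, 127.5999984741211]]
bearer [242, 231, 52, 19, 511] [467.   46.4] [119.9  25.5] 80.63 z [0.055  0.058  0.0608]
    [[444.6000061035156, -10.699999809265137], [469.79998779296875, -14.899999618530273], [489.29998779296875, 103.4000015258789], [464.1000061035156, 107.5999984741211]]
raila [228, 140, 27, 98, 922] [581.6 104.9] [ 30.  233.6] 81.47 z [0.0827 0.0879 0.0928]
    [[463.8999938964844, 107.4000015258789], [694.9000244140625, 72.69999694824219], [699.4000244140625, 102.4000015258789], [468.3999938964844, 137.0]]
```

```bash
python3 -m jog '[[-42,16.8,0,0],[-42,16.8,0,0],[-42,16.8,0,0],[-42,16.8,0,0],[-42,16.8,0,0],[-42,16.8,0,0],[-42,16.8,0,0],[-42,16.8,0,0],[-42,16.8,0,0],[-42,16.8,0,0],[-42,16.8,0,0],[-42,16.8,0,0],[-42,16.8,0,0],[-42,16.8,0,0],[-42,16.8,0,0]]'
python3 - <<'E'
from h import *
c=grab('wrist','w2'); W=world(c); im=c['pixels'].astype(int); z=W[...,2]; sat=im.max(-1)-im.min(-1)
m=(z>.010)&(z<.045)&(sat>25)
k,l,st,ce=cv2.connectedComponentsWithStats(m.astype(np.uint8))
for i in range(1,k):
    if st[i,4]>300:
        Q=W[l==i]; r=cv2.minAreaRect((Q[:,:2]*1000).astype(np.float32)); print(st[i].tolist(),np.round(r[0],1),np.round(r[1],1),round(r[2],2),np.percentile(Q[:,2],[5,50,95]).round(4)); print(cv2.boxPoints(r).round(1).tolist())
T=world(load('top')); zz=T[...,2]; m=(zz>.06)&(T[...,1]<-.42)&(T[...,0]>.4)&(T[...,0]<.8); print('cab',np.percentile(T[m],[1,50,99],axis=0).round(3).tolist())
print(bot.get_obs()['q'].round(2) if hasattr(bot.get_obs()['q'],'round') else bot.get_obs()['q'])
E
```

```text
t: 3.07
eef_pos: [0.5332, -0.398, 0.3108]
tool_rot: [-0.001, 0.806, 0.591, 0.001]
contact_force: [0.7, -0.2, 0.7]
gripper_width: 0.998
grasp_force: 0.0
[0, 0, 105, 60, 2080] [ 345.4 -164.7] [ 22.3 118.1] 46.81 [0.0178 0.0216 0.0248]
[[294.70001220703125, -132.39999389648438], [380.79998779296875, -213.1999969482422], [396.1000061035156, -196.89999389648438], [310.0, -116.0999984741211]]
[500, 0, 60, 113, 3106] [ 848.2 -355.6] [ 31.3 130.7] 1.91 [0.0105 0.0352 0.0421]
[[830.4000244140625, -290.79998779296875], [834.7999877929688, -421.3999938964844], [866.0, -420.3999938964844], [861.7000122070312, -289.79998779296875]]
[264, 11, 29, 210, 4560] [ 556.3 -343.8] [237.   29.4] 74.1 [0.025  0.0292 0.0325]
[[509.70001220703125, -453.70001220703125], [538.0, -461.79998779296875], [602.9000244140625, -233.8000030517578], [574.5999755859375, -225.8000030517578]]
[6, 132, 88, 52, 1614] [ 270.3 -298.5] [115.8  21.8] 6.36 [0.0161 0.0176 0.019 ]
[[211.60000610351562, -294.1000061035156], [214.0, -315.70001220703125], [329.0, -302.8999938964844], [326.6000061035156, -281.29998779296875]]
cab [[0.403, -0.6, 0.062], [0.535, -0.505, 0.163], [0.794, -0.461, 0.19]]
[ 0.01  0.5   0.82  1.52 -0.38  1.28  0.56]
```

View pics/w2.png

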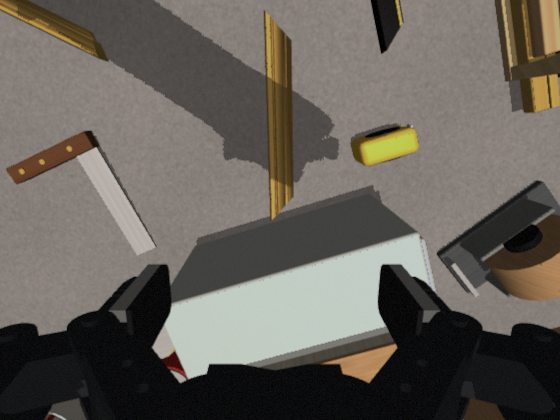

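The rail is at (264–293, 11–220), fully visible. The cabinet front is just beyond its −x end, so I'll check that clearance.

Run:
```python
from h import *
for t in('w2','top'):
    W=world(load(t)); z=W[...,2]
    m=(z>.08)&(z<.185)&(W[...,0]>.42)&(W[...,0]<.75)&(W[...,1]<-.40)&(W[...,1]>-.56) if t=='w2' else (z>.14)&(z<.2)&(W[...,1]<-.4)&(W[...,1]>-.6)
    Q=W[m]
    for x in(.45,.5,.54,.58,.62,.68):
        s=Q[abs(Q[:,0]-x)<.012]
        if len(s): print(t,x,len(s),'max y',s[:,1].max().round(3),'p98',np.percentile(s[:,1],98).round(3),s[:,2].max().round(3))
```

```text
w2 0.45 2600 max y -0.465 p98 -0.466 0.166
w2 0.5 3095 max y -0.465 p98 -0.466 0.177
w2 0.54 3245 max y -0.465 p98 -0.465 0.185
w2 0.58 3338 max y -0.465 p98 -0.465 0.185
w2 0.62 1561 max y -0.465 p98 -0.465 0.166
top 0.45 657 max y -0.46 p98 -0.461 0.191
top 0.5 650 max y -0.46 p98 -0.462 0.193
top 0.54 654 max y -0.46 p98 -0.462 0.192
top 0.58 667 max y -0.461 p98 -0.462 0.192
top 0.62 629 max y -0.46 p98 -0.462 0.192
```

```bash
python3 -m jog '[[1.25,0.7,4,-0.031],[1.25,0.7,8,-0.031],[1.25,0.7,12,-0.031],[1.25,0.7,16,-0.031],[1.25,0.7,20,-0.031],[1.25,0.7,23,-0.031],[1.25,0.7,25,-0.031],[1.25,0.7,25,-0.031],[1.25,0.7,25,-0.031]]'
```

```text
t: 3.87
eef_pos: [0.5428, -0.3891, 0.061]
tool_rot: [-0.001, 0.798, 0.603, -0.0]
contact_force: [0.9, -0.5, 0.5]
gripper_width: 1.004
grasp_force: 0.0
```

```bash
python3 -m jog '[[0.05,0,2.5,0],[0.05,0,4.5,0],[0.05,0,5.3,0],[0.05,0,5.6,0],[0.05,0,5.6,0],[0.05,0,5.6,0]]' && python3 -m jog '[[0.05,0,0,0],[0.05,0,0,0],[0.05,0,0,0],[0.05,0,0,0],[0.05,0,0,0],[0.05,0,0,0],[0.05,0,0,0],[0.05,0,0,0],[0.05,0,0,0],[0.05,0,0,0]]' 1 32
```

```text
t: 4.37
eef_pos: [0.5435, -0.3911, 0.0071]
tool_rot: [0.001, 0.798, 0.602, 0.0]
contact_force: [-0.8, -0.4, 0.4]
gripper_width: 0.999
grasp_force: 0.0
t: 5.2
eef_pos: [0.5429, -0.3901, 0.0057]
tool_rot: [0.0, 0.798, 0.602, 0.0]
contact_force: [-0.5, 0.9, 4.6]
gripper_width: 0.341
grasp_force: 33.0
```

```bash
python3 -m jog '[[0,0,-1,0],[0.3,0,-3,0],[0.8,-0.3,-5.5,0],[2,-1,-8,0],[4,-2.2,-10,-0.01],[6.5,-3.7,-10,-0.02],[9,-5.2,-10,-0.03],[11.5,-6.6,-10,-0.045],[14,-8,-10,-0.06],[16.5,-9.5,-10,-0.075],[19,-11,-10,-0.09],[21.5,-12.4,-10,-0.105],[24,-13.8,-10,-0.115],[26.5,-15.2,-10,-0.127],[28,-16.1,-10,-0.127],[29,-16.7,-10,-0.127],[29.5,-16.9,-10,-0.127],[29.5,-16.9,-10,-0.127],[29.5,-16.9,-10,-0.127],[29.5,-16.9,-10,-0.127]]'
python3 - <<'E'
from jig import *
grab('wrist','w3'); grab('scene','s3'); grab('top','t3'); jig('w3',0,560,0,420); print(bot.get_obs()['contact_force'].__repr__(), np.round(bot.get_obs()['q'],2))
E
```

```text
t: 6.87
eef_pos: [0.4614, -0.061, 0.1055]
tool_rot: [0.0, 0.759, 0.651, 0.0]
contact_force: [-0.5, 0.4, -0.5]
gripper_width: 0.346
grasp_force: 32.1
fence [213, 0, 17, 142, 1664] [448.8  28. ] [64.3  6. ] 81.13 z [0.0657 0.0668 0.068 ]
    [[440.8999938964844, -3.299999952316284], [446.79998779296875, -4.300000190734863], [456.70001220703125, 59.20000076293945], [450.79998779296875, 60.20000076293945]]Traceback (most recent call last):
  File "<stdin>", line 2, in <module>
  File "jig.py", line 8, in jig
    k,l,st,_=cv2.connectedComponentsWithStats(m.astype(np.uint8)); i=1+np.argmax(st[1:,4]); Q=W[l==i]
                                                                       ~~~~~~~~~^^^^^^^^^^
    return _wrapfunc(a, 'argmax', axis=axis, out=out, **kwds)
    return bound(*args, **kwds)
ValueError: attempt to get argmax of an empty sequence
```

View pics/w3.png

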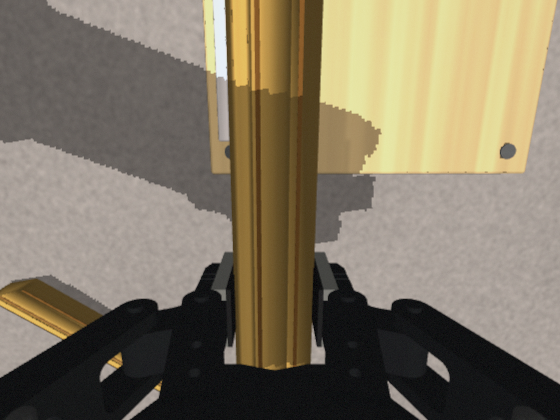

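Wrist view: the rail hangs straight down the image centre (232–322), with the fence end at (222,138) to its left. I'll measure its tilt, yaw and position relative to the jig in the same cameras.

Run:
```python
from h import *
u=np.array([np.cos(np.radians(81.5)),np.sin(np.radians(81.5))]); v=np.array([u[1],-u[0]])
for t,cor in(('w3',(.4682,.1338)),('t3',(.4672,.1374)),('s3',(.468,.1355))):
    c=load(t); W=world(c); im=c['pixels'].astype(int); z=W[...,2]; sat=im.max(-1)-im.min(-1)
    d=W[...,:2]-np.array(cor); a=d@u; b=d@v
    m=(z>.112)&(z<.145)&(sat>30)&(a>-.30)&(a<.02)&(b>-.03)&(b<.06)
    k,l,st,_=cv2.connectedComponentsWithStats(m.astype(np.uint8)); i=1+np.argmax(st[1:,4]); M=l==i
    r=cv2.minAreaRect((np.stack([a[M],b[M]],1)*1000).astype(np.float32)); print(t,M.sum(),np.round(r[0],1),np.round(r[1],1),round(r[2],2),cv2.boxPoints(r).round(1).tolist())
    for lo in np.arange(-.28,.0,.04):
        s=M&(a>lo)&(a<lo+.02)
        if s.sum()>5: print('  a',lo.round(2),'bmin/max',np.percentile(b[s],[1,99]).round(4),'ztop',np.percentile(z[s],[50,95]).round(4))
```

```text
w3 31352 [-159.6   21.5] [135.3  31.2] 0.53 [[-227.39999389648438, 36.5], [-227.10000610351562, 5.300000190734863], [-91.80000305175781, 6.599999904632568], [-92.0999984741211, 37.79999923706055]]
  a -0.24 bmin/max [0.0084 0.0361] ztop [0.1269 0.1312]
  a -0.2 bmin/max [0.0075 0.0363] ztop [0.1285 0.132 ]
  a -0.16 bmin/max [0.0075 0.0368] ztop [0.1285 0.132 ]
  a -0.12 bmin/max [0.0078 0.0371] ztop [0.1283 0.1319]
t3 618 [-83.   22.6] [113.1  30.8] 0.47 [[-139.6999969482422, 37.5], [-139.39999389648438, 6.699999809265137], [-26.299999237060547, 7.599999904632568], [-26.600000381469727, 38.400001525878906]]
  a -0.12 bmin/max [0.0071 0.0372] ztop [0.1294 0.134 ]
  a -0.08 bmin/max [0.0074 0.0376] ztop [0.1291 0.1333]
  a -0.04 bmin/max [0.0076 0.0217] ztop [0.1318 0.1348]
s3 511 [-128.2   24.6] [207.6  32.9] 0.29 [[-232.0, 40.5], [-231.89999389648438, 7.599999904632568], [-24.299999237060547, 8.600000381469727], [-24.5, 41.5]]
  a -0.2 bmin/max [0.0098 0.034 ] ztop [0.1313 0.1341]
  a -0.16 bmin/max [0.01   0.0399] ztop [0.1285 0.134 ]
  a -0.12 bmin/max [0.0104 0.0407] ztop [0.1276 0.1333]
  a -0.08 bmin/max [0.0102 0.0405] ztop [0.1282 0.1329]
  a -0.04 bmin/max [0.0089 0.0239] ztop [0.1236 0.1331]
```

```bash
python3 -m jog '[[0,0,1,-0.006],[0,0,2,-0.006],[0,0,3,-0.006],[0,0,3.5,-0.006],[0,0,3.8,-0.006],[0,0,3.9,-0.006],[0,0,3.95,-0.006],[0,0,3.95,-0.006],[0,0,3.95,-0.006]]'; python3 -m jog '[[0,0,0.05,0],[0,0,0.1,0],[0,0,0.1,0],[0,0,0.1,0]]';python3 -m jog '[[0,0,0.05,0],[0,0,0.1,0],[0,0,0.1,0],[0,0,0.1,0]]'
```

```text
t: 7.77
eef_pos: [0.4614, -0.0599, 0.066]
tool_rot: [0.0, 0.756, 0.654, 0.0]
contact_force: [-0.6, 0.1, -1.6]
gripper_width: 0.342
grasp_force: 32.1
t: 8.1
eef_pos: [0.4612, -0.0598, 0.0649]
tool_rot: [0.0, 0.756, 0.654, 0.0]
contact_force: [-0.2, 0.0, -2.0]
gripper_width: 0.343
grasp_force: 32.1
t: 8.43
eef_pos: [0.4612, -0.0598, 0.0638]
tool_rot: [-0.0, 0.756, 0.654, 0.0]
contact_force: [0.5, 0.5, -1.1]
gripper_width: 0.342
grasp_force: 32.1
```

```bash
for i in 1 2 3; do python3 -m jog '[[0,0,0.05,0],[0,0,0.05,0],[0,0,0.05,0]]' | egrep 'eef|contact'; done
```

```text
eef_pos: [0.4612, -0.06, 0.0635]
contact_force: [-1.3, 0.9, 4.3]
eef_pos: [0.4612, -0.06, 0.0631]
contact_force: [-1.0, -1.3, 7.2]
eef_pos: [0.4613, -0.0602, 0.0627]
contact_force: [-1.7, -0.6, 8.9]
```

```bash
python3 -m jog '[[0,0,-0.05,0],[0,-0.1,-0.08,0],[0,-0.2,-0.08,0],[0,-0.3,-0.08,0],[0,-0.4,-0.08,0],[0,-0.45,-0.08,0],[0,-0.5,-0.08,0],[0,-0.5,-0.08,0]]' | egrep 'eef|contact'; for i in 1 2 3; do python3 -m jog '[[0,-0.05,0,0],[0,-0.05,0,0],[0,-0.05,0,0]]' | egrep 'eef|contact'; done
```

```text
eef_pos: [0.4562, -0.0591, 0.0631]
contact_force: [1.0, 1.5, 1.1]
eef_pos: [0.4557, -0.0591, 0.0631]
contact_force: [0.9, 0.3, 0.3]
eef_pos: [0.4552, -0.059, 0.0631]
contact_force: [0.5, 0.8, 1.3]
eef_pos: [0.4548, -0.0589, 0.0631]
contact_force: [1.6, -0.5, 0.6]
```

```bash
for i in 1 2 3; do python3 -m jog '[[0,-0.05,0,0],[0,-0.05,0,0],[0,-0.05,0,0]]' | egrep 'eef|contact'; done
```

```text
eef_pos: [0.4544, -0.0589, 0.0631]
contact_force: [2.5, 0.6, -1.0]
eef_pos: [0.4542, -0.0589, 0.0632]
contact_force: [4.1, 0.1, -1.8]
eef_pos: [0.4542, -0.0589, 0.0633]
contact_force: [5.6, -0.4, -1.2]
```

```bash
python3 -m jog '[[0.1,0.05,0.04,0],[0.4,0.05,0.04,0],[0.8,0.05,0.04,0],[1.2,0.05,0.04,0],[1.5,0.05,0.04,0],[1.7,0.05,0.04,0],[1.8,0.05,0.04,0],[1.9,0.05,0.04,0],[1.95,0.05,0.04,0],[2,0.05,0.04,0],[2,0.05,0.04,0]]' | egrep 'eef|contact'; for i in 1 2 3 4; do python3 -m jog '[[0.05,0,0,0],[0.1,0,0,0],[0.1,0,0,0]]' | egrep 'eef|contact'; done
```

```text
eef_pos: [0.4569, -0.0414, 0.0633]
contact_force: [0.7, -8.7, 7.4]
eef_pos: [0.457, -0.0405, 0.0633]
contact_force: [1.5, -8.1, 7.0]
eef_pos: [0.4571, -0.0395, 0.0633]
contact_force: [1.3, -8.0, 8.0]
eef_pos: [0.4573, -0.0386, 0.0633]
contact_force: [1.4, -8.3, 8.4]
eef_pos: [0.4575, -0.0376, 0.0633]
contact_force: [0.9, -8.5, 9.0]
```

Run:
```python
from h import *
u=np.array([np.cos(np.radians(81.5)),np.sin(np.radians(81.5))]); v=np.array([u[1],-u[0]])
for n,t,cor in(('wrist','w4',(.4682,.1338)),('top','t4',(.4672,.1374)),('scene','s4',(.468,.1355))):
    c=grab(n,t); W=world(c); im=c['pixels'].astype(int); z=W[...,2]; sat=im.max(-1)-im.min(-1)
    d=W[...,:2]-np.array(cor); a=d@u; b=d@v
    m=(z>.075)&(z<.10)&(sat>30)&(a>-.30)&(a<.0)&(b>-.03)&(b<.06)
    k,l,st,_=cv2.connectedComponentsWithStats(m.astype(np.uint8)); i=1+np.argmax(st[1:,4]); M=l==i
    print(t,M.sum())
    for lo in np.arange(-.28,.0,.04):
        s=M&(a>lo)&(a<lo+.02)
        if s.sum()>5: print('  a',lo.round(2),'bmin/max',np.percentile(b[s],[1,99]).round(4),'ztop',np.percentile(z[s],[50,95]).round(4))
    print('  a range',np.percentile(a[M],[.5,99.5]))
o=bot.get_obs(); print(o['contact_force'],o['torque'],o['t'])
t=load('t4')['pixels'][130:290,190:330]; s=load('s4')['pixels'][190:280,220:350]
o=np.zeros((560,800,3),np.uint8); a=cv2.resize(t,None,fx=2.8,fy=2.8); b=cv2.resize(s,None,fx=3,fy=3); o[:a.shape[0],:a.shape[1]]=a; o[:b.shape[0],400:790]=b
cv2.imwrite('pics/c4.png',o[:,:,::-1])
```

```text
w4 31523
  a -0.2 bmin/max [-0.      0.0289] ztop [0.0861 0.0898]
  a -0.16 bmin/max [-0.0001  0.0291] ztop [0.0866 0.0902]
  a -0.12 bmin/max [0.     0.0294] ztop [0.0869 0.0905]
  a -0.08 bmin/max [0.0001 0.0294] ztop [0.0867 0.0907]
  a range [-0.20215509 -0.07136207]
t4 677
  a -0.08 bmin/max [-0.0002  0.0289] ztop [0.0882 0.0941]
  a -0.04 bmin/max [0.0003 0.0582] ztop [0.0864 0.0928]
  a range [-0.09822731 -0.00132244]
s4 462
  a -0.2 bmin/max [0.0033 0.0168] ztop [0.0905 0.0917]
  a -0.16 bmin/max [0.0012 0.0327] ztop [0.087  0.0914]
  a -0.12 bmin/max [0.002 0.033] ztop [0.0867 0.0926]
  a -0.08 bmin/max [0.0023 0.0326] ztop [0.0874 0.0928]
  a -0.04 bmin/max [0.0026 0.029 ] ztop [0.0883 0.093 ]
  a range [-0.19268424 -0.00062945]
[ 1.22719642 -8.90586749  8.71263194] [-1.68890025 -0.24896602 -0.27959858] 13.4167
```

View pics/c4.png

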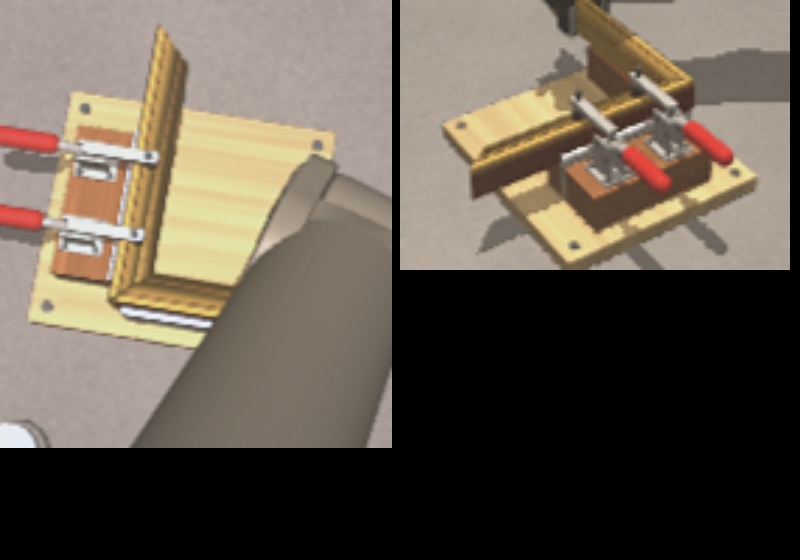

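Both crops show the mitre closed or nearly so. The top crop has the corner at (115,300), and the scene crop has it at (690,85). The steady drag may be bed friction or slip in the grip, so I'll ease off the down-force to see which.

```bash
python3 -m jog '[[0,0,-0.04,0],[0,0,-0.08,0],[0,0,-0.08,0],[0,0,-0.08,0]]' | egrep 'eef|contact|t:'; for i in 1 2; do python3 -m jog '[[0.05,0,0,0],[0.05,0,0,0],[0.05,0,0,0]]' | egrep 'eef|contact'; done
python3 - <<'E'
from h import *
u=np.array([np.cos(np.radians(81.5)),np.sin(np.radians(81.5))]); v=np.array([u[1],-u[0]])
for t,cor in(('t3',(.4672,.1374)),('t4',(.4672,.1374)),('s3',(.468,.1355)),('s4',(.468,.1355))):
    c=load(t); W=world(c); z=W[...,2]; d=W[...,:2]-np.array(cor); a=d@u; b=d@v
    zr=(.112,.145) if '3' in t else (.078,.1)
    m=(z>zr[0])&(z<zr[1])&(b>0.0)&(b<.035)&(a>-.3)&(a<.05)
    print(t,'a min (tail)',np.percentile(a[m],[.3,2]),'a max',a[m].max())
E
```

```text
t: 13.75
eef_pos: [0.4576, -0.0362, 0.0636]
tool_rot: [0.001, 0.757, 0.654, 0.0]
contact_force: [3.7, -3.8, -1.4]
eef_pos: [0.4577, -0.0357, 0.0636]
contact_force: [4.5, -4.4, -1.5]
eef_pos: [0.4578, -0.0351, 0.0636]
contact_force: [3.3, -3.7, -1.0]
t3 a min (tail) [-0.13695877 -0.13356283] a max -0.026344684047685488
t4 a min (tail) [-0.09931503 -0.09494378] a max 3.903920022378258e-05
s3 a min (tail) [-0.22573607 -0.21310791] a max -0.024318356749862054
s4 a min (tail) [-0.19955947 -0.18710839] a max -7.351192267894527e-05
```

The drag was bed friction. I'll continue the gentle closing.

```bash
for i in 1 2 3 4; do python3 -m jog '[[0.05,0,0,0],[0.05,0,0,0],[0.05,0,0,0]]' | egrep 'eef|contact'; done
```

```text
eef_pos: [0.4579, -0.0348, 0.0636]
contact_force: [4.1, -4.6, -0.8]
eef_pos: [0.4578, -0.0348, 0.0636]
contact_force: [4.5, -5.8, -0.1]
eef_pos: [0.4579, -0.0348, 0.0636]
contact_force: [3.5, -7.1, -1.2]
eef_pos: [0.4578, -0.0348, 0.0636]
contact_force: [4.0, -9.7, -0.1]
```

Contact came exactly at the predicted place (TCP y = -34.8 mm). I'll set the final press and hold.

```bash
python3 -m jog '[[0.03,0,0.03,0],[0.06,0,0.04,0],[0.08,0,0.04,0],[0.08,0,0.04,0],[0.08,0,0.04,0],[0.08,0,0.04,0],[0.08,0,0.04,0],[0.08,0,0.04,0]]'
python3 - <<'E'
from h import *
u=np.array([np.cos(np.radians(81.5)),np.sin(np.radians(81.5))]); v=np.array([u[1],-u[0]])
c=grab('top','t5'); grab('wrist','w5'); s=grab('scene','s5')
o=bot.get_obs(); f=o['contact_force'][:2]; print('along',-f@u,'side',f@v,o['contact_force'],o['torque'])
for t,cor in(('w5',(.4682,.1338)),('t5',(.4672,.1374))):
    c=load(t); W=world(c); z=W[...,2]; d=W[...,:2]-np.array(cor); a=d@u; b=d@v
    for lo in (-.18,-.14,-.10,-.07,-.04):
        m=(z>.08)&(z<.1)&(b>-.02)&(b<.05)&(a>lo)&(a<lo+.02)
        if m.sum()>9: print(t,lo,np.percentile(b[m],[1,99]).round(4),np.percentile(z[m],95).round(4))
t=load('t5')['pixels'][215:260,220:300]; s=s['pixels'][185:245,270:345]
q=np.zeros((380,800,3),np.uint8); a=cv2.resize(t,(400,225),interpolation=cv2.INTER_CUBIC); b=cv2.resize(s,(395,316),interpolation=cv2.INTER_CUBIC); q[:225,:400]=a; q[:316,405:]=b
cv2.imwrite('pics/c5.png',q[:,:,::-1])
E
```

```text
t: 15.92
eef_pos: [0.4578, -0.0348, 0.0634]
tool_rot: [0.002, 0.757, 0.653, -0.001]
contact_force: [2.3, -11.6, 2.2]
gripper_width: 0.346
grasp_force: 32.3
along 10.816765414048312 side 4.763036822956215 [  3.11189925 -11.40197425   2.61260198] [-2.31540889 -0.64120675 -0.16766813]
w5 -0.18 [-0.0126  0.0417] 0.099
w5 -0.14 [-0.0001  0.0293] 0.0904
w5 -0.1 [0.     0.0293] 0.0907
w5 -0.07 [0.0002 0.0295] 0.0904
t5 -0.1 [-0.0003  0.0293] 0.0925
t5 -0.07 [-0.0004  0.029 ] 0.0922
t5 -0.04 [-0.0005  0.0491] 0.0926
```

View pics/c5.png

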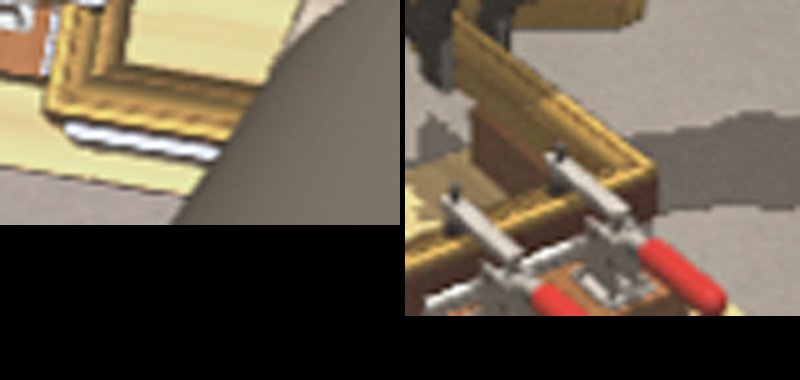

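The mitre is shut, with the corner closed at (55,115) in the top crop and (650,175) in the scene crop, and the back edge is on the fence line. I'll add slightly more push to cover friction and hold for more than 3 s.

```bash
R='x'; python3 -m jog '[[0.03,0,0,0],[0.05,0,0,0],[0.05,0,0,0],[0.05,0,0,0],[0.05,0,0,0],[0.05,0,0,0],[0.05,0,0,0],[0.05,0,0,0],[0.05,0,0,0],[0.05,0,0,0],[0.05,0,0,0],[0.05,0,0,0],[0.05,0,0,0],[0.05,0,0,0],[0.05,0,0,0],[0.05,0,0,0],[0.05,0,0,0],[0.05,0,0,0],[0.05,0,0,0],[0.05,0,0,0]]'; for i in 1 2 3; do python3 -m jog '[[0,0,0,0],[0,0,0,0],[0,0,0,0],[0,0,0,0],[0,0,0,0],[0,0,0,0],[0,0,0,0],[0,0,0,0],[0,0,0,0],[0,0,0,0],[0,0,0,0],[0,0,0,0],[0,0,0,0],[0,0,0,0],[0,0,0,0],[0,0,0,0],[0,0,0,0],[0,0,0,0],[0,0,0,0],[0,0,0,0]]' | egrep 't:|eef|contact|grasp'; done
```

```text
t: 17.73
eef_pos: [0.4579, -0.0348, 0.0634]
tool_rot: [0.002, 0.757, 0.653, -0.001]
contact_force: [3.0, -12.8, 1.7]
gripper_width: 0.344
grasp_force: 32.3
t: 19.4
eef_pos: [0.4578, -0.0348, 0.0634]
tool_rot: [0.002, 0.757, 0.653, -0.001]
contact_force: [2.7, -12.0, 1.5]
grasp_force: 32.3
t: 21.07
eef_pos: [0.4578, -0.0348, 0.0634]
tool_rot: [0.002, 0.757, 0.653, -0.001]
contact_force: [2.1, -12.1, 1.4]
grasp_force: 32.3
t: 22.73
eef_pos: [0.4578, -0.0348, 0.0634]
tool_rot: [0.002, 0.757, 0.653, -0.001]
contact_force: [1.9, -12.4, 2.2]
grasp_force: 32.3
```

```bash
python3 -c "
from station import bot
print(bot.hand_in())"
```

```text
the job is handed in; nothing more can be done
None
```

I handed the job in at about 23 s with rail_b face up on the free arm, its mitre closed on rail_a and its back edge on the fence. The arm is still holding it at about 12 N along its length and 4 N against the fence, steady for over 5 s, and nothing else was touched.

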